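Slide the glass cover off the balance stone and close the developing tank

ROBOT

A 6-joint arm with a two-finger parallel gripper is mounted at the origin on the work surface. World frame = base frame: x ahead of the robot, y to its left, z up, the work surface at z = 0. Lengths are in m, angles in rad, forces in N, time in s.
With the tool pointing down it reaches from about 0.4 to 0.825 m from the base axis. Payload 7 kg.
Tool frame: the origin (TCP) lies at the very end of the fingers, on their centre line; the grasp point (between the pads) lies 19 mm behind it; z points along the fingers, x is the direction in which the jaws open and shut, and the axes are right-handed (so a half turn about z gives the same grasp; the last joint's range is limited). The gripper opens to 88 mm and grips with 3 to 60 N. Pads are 19 mm wide; open, the fingers measure 130 mm over their backs; the gripper's body (78 mm by 193 mm) begins 47 mm behind the grasp point.
Start: joints at [-0.853, 0.359, 0.012, 0, -1.224, -0.288], TCP at [0.281, -0.614, 0.227] pointing down, gripper open.
Joint ranges: [-3.07, 3.07], [-1.43, 2.12], [-1.02, 1.25], [-3.03, 1.67], [-3.05, -0], [-3.03, 3.03]. Speed limits (rad/s): [2.39, 2.39, 3.01, 3.14, 3.14, 3.14].

INTERFACE

Orientations are given as [roll, pitch, yaw] about the fixed x, y, z axes, in that order (R = Rz(yaw) Ry(pitch) Rx(roll)).
In Python, from station import telemetry, grab_frame, arm, regions_of, pinpoint gives the robot as it stands. The module is installed in compiled form; this text tells all that it offers.
- The arm moves only by the shell command python3 -m inch 'ROWS' [FORCE]. ROWS is text: rows parted by semicolons, each of 7 numbers parted by spaces: the opening, from 0 (shut) to 1 (fully open), then the shift along the world's x, y, z in cm, then the turn, a rotation vector about the world's x, y, z in degrees. A call has 1 to 12 rows; each row is the pose to reach, as a shift and turn from the pose measured when the call began; what a row does not reach only later rows make up. A row lasts 1/8 s, in which the tool goes at most 62.5 mm and 10.7 degrees, less where a joint would pass 70% of its speed; a pose out of reach is approached as far as the arm can. A call with a gripper value outside its range is refused whole. The fingers move at their own pace and stop on an object; FORCE is the grip in N (left out, the last holds). Time passes only in rows, so rows that repeat a pose let the fingers close. It gives the time, the measured TCP pose, the force and the opening at its end, in the units of the state.
- telemetry.get_state(): the state, without advancing time (a new reading comes with each control period).
- grab_frame(name): name is "scene" or "side" or "wrist"; returns a dict with "pixels" (400x640x3 uint8, red, green, blue), "fx", "fy", "cx", "cy" (pixels), "dist_coeffs" ([k1, k2, p1, p2, k3] as OpenCV has them; the pictures are not rectified), "R" (3x3) and "t" (3): a world point X has camera coordinates R X + t. Camera axes: x right, y down, z forward; pixel columns grow to the right and rows downward; lengths in m; the calibration is good to about 2 mm. A picture is of the moment at which its call begins. There is no depth.
- arm.job_done(): hands the job in, once; it reports no verdict.
Trained networks look in the newest picture that a camera, given by its name, has taken for a name from the list of things; names that differ only in an ending like _2 or _b are one class to them, and where a whole thing is asked for, a point or a joint stands for the part that bears it (a point fixed in the world has none). Each returns a list of dicts, best first, with "p" (0 to 1); they miss things now and then, are a little off and sometimes report something else, mostly with a low value. They report only what shows in the picture. A call takes as long as a camera call. They do not tell look-alikes from the thing itself.
- regions_of(camera, name): "pixels" (400x640 bool, what is visible of it) and "bbox" ([left, top, right, bottom] in pixels, round what is visible of it).
- pinpoint(camera, name): "location" ([column, row] in pixels: a listed point, or the origin of a listed thing).
The state is a dict: "t": time; "q": joint angles; "qd": joint speeds; "joint_efforts": joint torques, N m; "eef_pos": TCP position; "ee_rot": TCP orientation; "force": force on the tool from outside, world axes, zero at the start; "moment": the same for the moment, N m; "width": finger opening in m.
Only numpy, scipy, OpenCV 4.12 (cv2) and the standard library are available. Lean on these libraries where they do the work, as an engineer would, in place of code of your own. Each camera call takes 0.05 s, during which the arm holds its last target. There are 200 camera calls.

TASK

The thin glass cover plate lies flat on the balance stone, too thin to be picked up there: press on it lightly, slide it out over the free edge of the stone until about a third of its length overhangs, then pinch the overhanging end and lift it off. Lay it gently, without dropping it, squarely on the rim of the open glass tank so that the mouth is completely covered, and let go. The glass scratches if it is slid under hard pressure; leave the tank where it stands and do not disturb the balance, the beaker or the bottle.

Things in the scene. Friction and masses are not known exactly. Their poses are not given: they have to be found in the camera images.
- cover_center (a point): centre of the loose cover plate: plain frosted glass, 68 mm wide (x), 128 mm long (y), 3 mm thick (z up), 65 g, no handle. It starts flat on the stone, +y end close to the balance, long sides within 0.13 rad of square to the free edge. Friction on stone about 0.6; fingertips grip it better: 3 to 8 N of pressure draws it along; slid under more than 12 N it gets scratched.
- stone_edge (a point): middle of the free edge of the balance stone, at its top surface, 60 mm above the bench. A fixed dark granite slab, 300 mm along this edge (x), 450 mm deep (+y points from the edge into the stone, -y out over the free bench), z up, sides vertical. The cover's -y end starts 5 to 30 mm inside this edge.
- tank_rim (a point): centre of the mouth of the open tank, at rim height, 105 mm above the bench. Loose rectangular glass trough, 0.52 kg, outside 56 mm (x) by 120 mm (y), walls 4 mm, flat ground rim; a white plate leans inside below the rim. The cover lies on it with long sides parallel (either way round), projecting 6 mm at the long sides and 4 mm at the ends.
- balance: laboratory balance, 190 mm (x) by 255 mm (y) by 93 mm high, round steel pan, control panel towards the stone's free edge; origin at the centre of its underside. Stands on the stone, panel side 165 mm in from the free edge. Bystander.
- beaker: empty glass beaker, 70 mm across, 95 mm high, standing on the bench; origin at the centre of its underside. Bystander.
- bottle: amber reagent bottle with black cap, 70 mm across, 143 mm high, standing on the bench; origin at the centre of its underside. Bystander.
Not all that is in view belongs to the job. Of the things like the part that bears cover_center, leave any that is blue or turquoise; of the rest the larger one is meant.

How it is judged:
By the outcome, as a careful person would: the job done as asked, in the order asked, and still so for the second after the job is handed in, with the robot touching nothing.
It also fails if it takes over 67 s, if anything falls off the work surface, if the arm or the gripper's body presses on something with over 40 N, if the wrist force passes 120 N, or if a joint passes its speed limit or range.

## Working session

There is one attempt and no reset: what is moved stays moved. The work goes in short steps, Python scripts to look and compute and a shell command to move; the robot and the scene stay as the last step left them, time stands still between calls to the robot, and variables do not carry over. Pictures are saved under pics/ and viewed, about 8 in all and at most 12, crops included, and the job is handed in when it is done.

```bash
mkdir -p pics
cat > h.py <<'E'
import numpy as np, cv2
from station import telemetry, grab_frame, arm, regions_of, pinpoint
def K(f): return np.array([[f['fx'],0,f['cx']],[0,f['fy'],f['cy']],[0,0,1.]]), np.array(f['dist_coeffs'],float)
def onz(f,uv,z):
    k,d=K(f); p=cv2.undistortPoints(np.array(uv,float).reshape(-1,1,2),k,d).reshape(-1,2)
    R=np.array(f['R']);c=-R.T@np.array(f['t']); r=np.c_[p,np.ones(len(p))]@R
    return c+r*((z-c[2])/r[:,2])[:,None]
def proj(f,X):
    k,d=K(f); return cv2.projectPoints(np.array(X,float).reshape(-1,1,3),cv2.Rodrigues(np.array(f['R']))[0],np.array(f['t'],float),k,d)[0].reshape(-1,2)
def save(f,n): cv2.imwrite('pics/'+n,np.ascontiguousarray(f['pixels'][:,:,::-1]))
E
python3 - <<'E'
from h import *
Z=dict(cover_center=.063,stone_edge=.06,tank_rim=.105,balance=.06,beaker=0,bottle=0)
s=telemetry.get_state();print({k:np.round(v,3).tolist() for k,v in s.items()})
fs=[]
for c in('scene','side'):
    f=grab_frame(c);fs.append(f['pixels'])
    print(c,'cam at',-np.array(f['R']).T@f['t'])
    for n,z in Z.items():
        for r in pinpoint(c,n)[:3]: print(c,n,round(r['p'],2),np.round(r['location']),onz(f,r['location'],z).round(4))
    save(f,c+'0.png')
E
```

```text
{'t': 0.0, 'q': [-0.853, 0.359, 0.011, -0.0, -1.224, -0.288], 'qd': [0.001, 0.002, -0.001, -0.0, -0.0, 0.001], 'joint_efforts': [-0.0, -58.271, 29.307, 6.998, 0.007, -0.0], 'eef_pos': [0.281, -0.613, 0.226], 'ee_rot': [-3.141, -0.002, 2.0], 'force': [-0.341, 0.184, 0.289], 'moment': [0.031, 0.002, 0.036], 'width': 0.088}
scene cam at [1.19012587 0.42119549 1.25630087]
scene cover_center 0.96 [284. 236.] [[ 0.7032 -0.0129  0.063 ]]
scene cover_center 0.89 [347. 217.] [[0.5487 0.1127 0.063 ]]
scene cover_center 0.59 [313. 166.] [[ 0.4363 -0.0786  0.063 ]]
scene stone_edge 0.91 [327. 206.] [[0.5441 0.0386 0.06  ]]
scene tank_rim 0.95 [261. 164.] [[ 0.5423 -0.2064  0.105 ]]
scene balance 0.63 [419. 232.] [[0.4766 0.3228 0.06  ]]
scene beaker 0.77 [256. 132.] [[ 0.3708 -0.3676  0.    ]]
scene bottle 0.58 [245. 221.] [[ 0.697 -0.174  0.   ]]
side cam at [0.35481486 0.82868899 0.69061288]
side cover_center 0.96 [218. 257.] [[0.7335 0.2034 0.063 ]]
side cover_center 0.92 [311. 245.] [[0.5421 0.1272 0.063 ]]
side cover_center 0.88 [275. 212.] [[0.6573 0.0234 0.063 ]]
side stone_edge 0.83 [316. 219.] [[0.5518 0.0272 0.06  ]]
side tank_rim 0.84 [341. 156.] [[ 0.5328 -0.2116  0.105 ]]
side balance 0.73 [321. 316.] [[0.4784 0.3148 0.06  ]]
side beaker 0.56 [399. 166.] [[ 0.3732 -0.3687  0.    ]]
side bottle 0.96 [289. 189.] [[ 0.6814 -0.1757  0.    ]]
```

View pics/scene0.png

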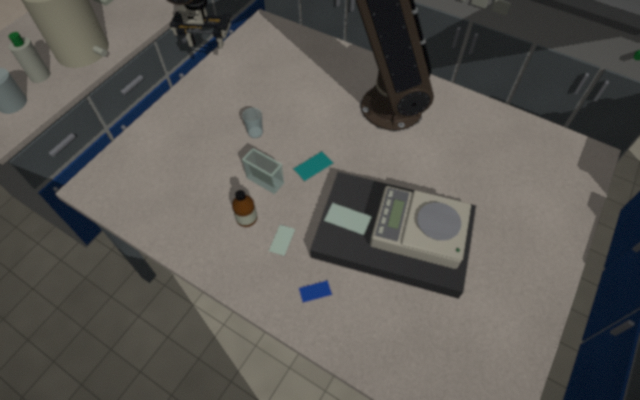

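View pics/side0.png

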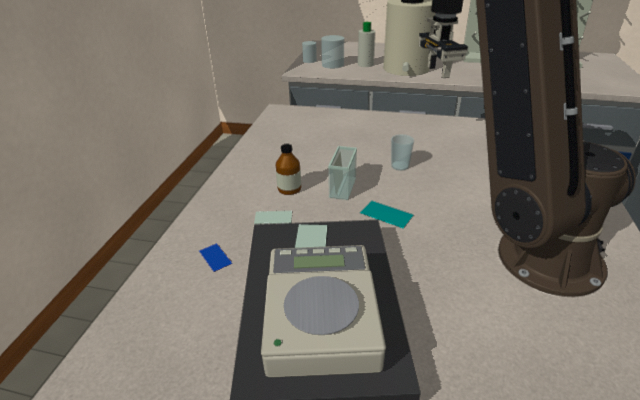

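The first picture shows the cover on the stone at scene pixel (347,217), with the tank at (261,164) and the bottle at (245,210). A smaller frosted decoy lies on the bench at (284,240), and there are blue and turquoise plates too. The side view agrees. Next I measure orientations.

Run:
```python
from h import *
T={'cover_center':([.545,.12],.063),'tank_rim':([.54,-.21],.105),'stone_edge':([.548,.03],.06)}
for c in('scene','side'):
    f=grab_frame(c)
    for n,(xy,z) in T.items():
        for r in regions_of(c,n)[:4]:
            m=r['pixels'].astype(np.uint8)
            cs=max(cv2.findContours(m,cv2.RETR_EXTERNAL,cv2.CHAIN_APPROX_NONE)[0],key=len).reshape(-1,2)
            P=onz(f,cs,z)[:,:2]; b=cv2.minAreaRect((P*1000).astype(np.float32))
            print(c,n,round(r['p'],2),m.sum(),np.round(b[0],1),np.round(b[1],1),round(b[2],1),np.round(cv2.boxPoints(b)).tolist())
    # dark stone segmentation
    g=f['pixels'].max(2); m=(g<75).astype(np.uint8)
    uv=proj(f,[[.548,.05,.06]])[0].astype(int); 
    for r in regions_of(c,'balance')[:1]: print('bal',r['bbox'])
```

```text
scene cover_center 0.81 806 [549.7 117.6] [ 69.1 128.5] 8.4 [[506.0, 176.0], [525.0, 49.0], [593.0, 59.0], [574.0, 186.0]]
scene cover_center 0.75 472 [717.2 -11.3] [95.9 52. ] 11.6 [[665.0, 5.0], [675.0, -46.0], [769.0, -27.0], [759.0, 24.0]]
scene cover_center 0.66 609 [435.3 -78.3] [ 67.9 122.7] 70.1 [[366.0, -89.0], [481.0, -131.0], [505.0, -67.0], [389.0, -25.0]]
scene cover_center 0.64 470 [800.5 158.1] [46.4 87.3] 46.6 [[753.0, 171.0], [816.0, 111.0], [848.0, 145.0], [785.0, 205.0]]
scene tank_rim 0.94 1200 [ 560.3 -185.5] [167.9 109. ] 86.7 [[501.0, -266.0], [610.0, -272.0], [620.0, -105.0], [511.0, -99.0]]
scene tank_rim 0.5 830 [572.4 129.1] [ 68.1 124.3] 9.6 [[528.0, 185.0], [549.0, 62.0], [616.0, 73.0], [596.0, 196.0]]
scene stone_edge 0.62 6904 [511.2 258.8] [322.2 448.3] 14.2 [[300.0, 437.0], [410.0, 2.0], [722.0, 81.0], [613.0, 516.0]]
bal [370.8, 186.2, 471.3, 265.7]
side cover_center 0.93 564 [739.8 204.5] [47.6 86.6] 48.2 [[692.0, 216.0], [756.0, 158.0], [788.0, 193.0], [723.0, 251.0]]
side cover_center 0.88 801 [387.6 -24.5] [ 70.9 120.5] 69.1 [[319.0, -36.0], [431.0, -79.0], [457.0, -13.0], [344.0, 30.0]]
side cover_center 0.86 653 [548.6  94. ] [67.9 83.5] 8.2 [[509.0, 130.0], [521.0, 48.0], [588.0, 58.0], [576.0, 140.0]]
side cover_center 0.6 422 [657.1  42.5] [89.9 48.7] 10.8 [[608.0, 58.0], [617.0, 10.0], [706.0, 27.0], [697.0, 75.0]]
side tank_rim 0.61 1235 [ 519.9 -140.3] [ 73.3 269.4] 8.4 [[464.0, -12.0], [503.0, -279.0], [576.0, -268.0], [537.0, -2.0]]
side tank_rim 0.44 14608 [477.  317.3] [204.6 299.5] 14.2 [[341.0, 437.0], [415.0, 147.0], [613.0, 197.0], [539.0, 488.0]]
side stone_edge 0.72 1069 [ 690.7 -207.4] [ 69.8 308.3] 17.7 [[611.0, -71.0], [704.0, -365.0], [771.0, -344.0], [677.0, -50.0]]
side stone_edge 0.61 13137 [493.7 258.5] [302.3 461.4] 14.3 [[290.0, 445.0], [404.0, -2.0], [697.0, 72.0], [583.0, 519.0]]
bal [259.5, 243.9, 386.7, 379.7]
```

```bash
python3 - <<'E'
import cv2
a=cv2.imread('pics/scene0.png')[120:290,210:400];b=cv2.imread('pics/side0.png')[130:270,230:400]
cv2.imwrite('pics/c1.png',cv2.resize(a,None,fx=4,fy=3.5)[:595])
a=cv2.resize(b,(790,590),interpolation=cv2.INTER_CUBIC);cv2.imwrite('pics/c2.png',a)
E
python3 -m inch '0 0 0 12 0 0 0;0 6 10 16 0 0 18;0 10 16 16 0 0 27;0 14 22 16 0 0 36;0 18 28 16 0 0 45;0 22 34 16 0 0 54;0 26 40 16 0 0 63;0 26 40 16 0 0 73.8;0 26 40 16 0 0 73.8;0 26 40 16 0 0 73.8' 5
python3 - <<'E'
from h import *
f=grab_frame('wrist');save(f,'w1.png')
R=np.array(f['R']);print(-R.T@f['t'],R.round(2).tolist())
for r in pinpoint('wrist','tank_rim')[:2]: print(r['p'],r['location'],onz(f,r['location'],.105))
for r in regions_of('wrist','tank_rim')[:2]: print(r['p'],r['bbox'])
E
```

```text
t: 2.45
eef_pos: [0.5431, -0.2102, 0.3862]
ee_rot: [3.141, -0.0, -2.99]
force: [-0.3, -0.5, 0.3]
width: 0.0004
[ 0.55436633 -0.29166001  0.54396478] [[-0.99, -0.15, -0.0], [-0.15, 0.94, 0.3], [-0.04, 0.3, -0.95]]
0.87 [330.8, 159.8] [[ 0.52721396 -0.21872551  0.105     ]]
0.93 [306.9, 120.4, 351.8, 200.8]
```

View pics/w1.png

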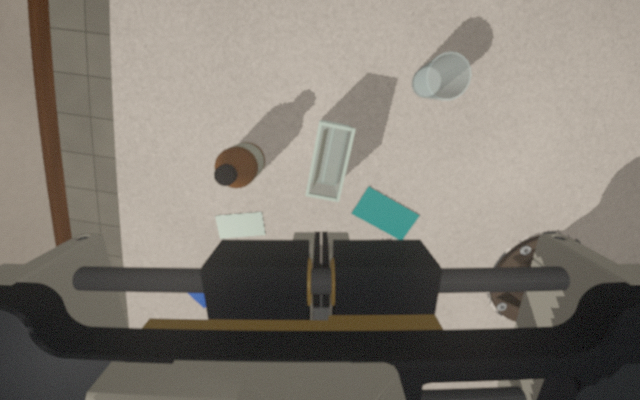

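The wrist view shows the tank rim with corners near (320,122), (355,126), (338,200) and (306,196). The bottle is at (235,165). I'll zoom in and fit a rectangle.

Run:
```python
from h import *
f=grab_frame('wrist');print(f['fx'],f['fy'],f['cx'],f['cy'],f['dist_coeffs'])
s=telemetry.get_state();print(s['eef_pos'],proj(f,s['eef_pos']))
C=[(320,122),(355,126),(338,200),(306,196)]
print(onz(f,C,.105).round(4))
p=f['pixels'][105:215,265:385,::-1]
a=cv2.resize(p,None,fx=5,fy=5,interpolation=cv2.INTER_CUBIC)
g=grab_frame('scene')['pixels'][135:205,225:300,::-1]
b=cv2.resize(g,None,fx=2.66,fy=7.85,interpolation=cv2.INTER_CUBIC)
b=cv2.resize(g,(195,182),interpolation=cv2.INTER_CUBIC)
o=np.zeros((550,795,3),np.uint8);o[:,:600]=a;o[:182,600:]=b;cv2.imwrite('pics/c3.png',o)
```

```text
280.05634786558045 280.05634786558045 320.70042634368167 196.82993000173235 [-0.04280193  0.          0.          0.          0.        ]
[ 0.54078591 -0.21423589  0.38667248] [[319.31850213 246.19527317]]
[[ 0.5505 -0.2771  0.105 ]
 [ 0.4967 -0.2792  0.105 ]
 [ 0.5028 -0.1581  0.105 ]
 [ 0.5559 -0.1571  0.105 ]]
```

View pics/c3.png

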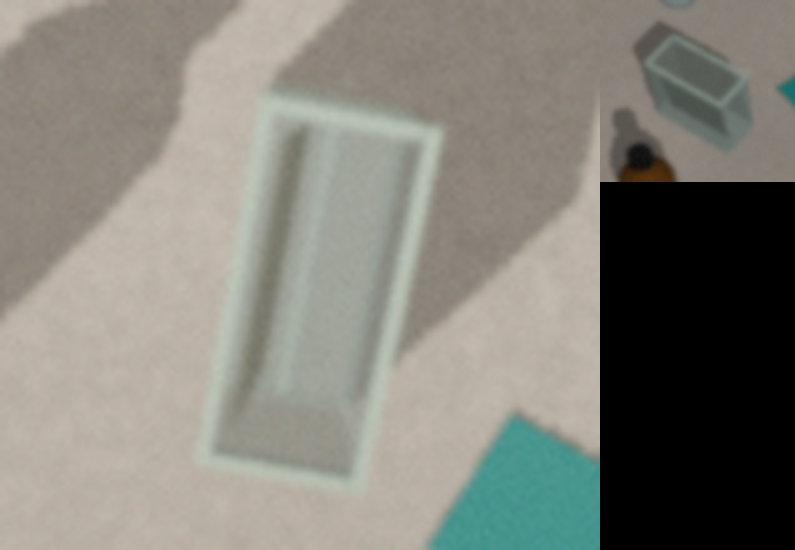

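Run:
```python
from h import *
W=np.array([(268,93),(441,128),(360,490),(200,462)])/5-.4+[265,105]
S=np.array([(75,38),(148,75),(120,107),(48,65)])/2.6-.3+[225,135]
for c,C in(('wrist',W),('scene',S)):
    f=grab_frame(c)
    if c=='wrist':print(telemetry.get_state()['eef_pos'],telemetry.get_state()['ee_rot'])
    P=onz(f,C,.105)[:,:2]*1000; print(c,P.round(1).tolist(),P.mean(0).round(1))
    d=[P[(i+1)%4]-P[i] for i in range(4)];print([(round(np.hypot(*v),1),round(np.degrees(np.arctan2(v[1],v[0])),1)) for v in d])
```

```text
[ 0.54060788 -0.2146577   0.38674117] [-3.14147638e+00  2.12852360e-04 -2.99618736e+00]
wrist [[552.5, -275.8], [498.5, -273.2], [504.1, -154.0], [557.7, -155.9]] [ 528.2 -214.7]
[(np.float64(54.1), np.float64(177.3)), (np.float64(119.4), np.float64(87.3)), (np.float64(53.7), np.float64(-2.0)), (np.float64(120.0), np.float64(-92.5))]
scene [[505.8, -263.9], [506.4, -152.3], [564.1, -153.9], [557.9, -267.2]] [ 533.6 -209.3]
[(np.float64(111.6), np.float64(89.7)), (np.float64(57.7), np.float64(-1.6)), (np.float64(113.5), np.float64(-93.1)), (np.float64(52.2), np.float64(176.4))]
```

```bash
python3 -m inch '0 0 5.5 -2 0 0 0;0 0.3 11 -5 0 0 0;0 0.6 16.5 -10 0 0 0;0 0.8 22 -15 0 0 0;0 0.8 27.5 -20 0 0 0;0 0.8 33.2 -25 0 0 0;0 0.8 33.2 -28.5 0 0 0;0 0.8 33.2 -30.7 0 0 0;0 0.8 33.2 -30.7 0 0 0;0 0.8 33.2 -30.7 0 0 0;0 0.8 33.2 -30.7 0 0 0' 5
python3 -c "
from h import *
for i in range(3):
  grab_frame('side');s=telemetry.get_state();print(s['t'],s['eef_pos'].round(4) if hasattr(s['eef_pos'],'round') else s['eef_pos'],s['force'],s['ee_rot'])
f=grab_frame('scene');save(f,'s2.png')"
```

```text
t: 4.18
eef_pos: [0.5499, 0.1171, 0.0818]
ee_rot: [3.141, 0.003, -2.997]
force: [-0.1, 0.3, 0.2]
width: 0.0001
4.225 [0.5496 0.1171 0.0816] [-0.04756958  0.6557811   0.06787673] [ 3.14061480e+00  3.13363347e-03 -2.99723611e+00]
4.275 [0.5495 0.1172 0.0814] [ 0.16029682 -0.55566285  0.43813254] [ 3.14070030e+00  2.81240106e-03 -2.99711660e+00]
4.325 [0.5493 0.1172 0.0811] [ 0.5630053  -0.76028253  0.47734126] [ 3.14083485e+00  2.41881060e-03 -2.99700635e+00]
```

```bash
python3 -m inch '0 0 0 -0.6 0 0 0;0 0 0 -1.2 0 0 0;0 0 0 -1.5 0 0 0;0 0 0 -1.5 0 0 0;0 0 0 -1.5 0 0 0' 5; python3 -m inch '0 0 0 -0.1 0 0 0;0 0 0 -0.1 0 0 0;0 0 0 -0.1 0 0 0'
```

```text
t: 5.0
eef_pos: [0.5492, 0.1173, 0.0658]
ee_rot: [3.141, 0.002, -2.997]
force: [-0.2, -0.2, -0.1]
width: 0.0005
t: 5.38
eef_pos: [0.5492, 0.1173, 0.0648]
ee_rot: [3.141, 0.002, -2.997]
force: [0.5, -0.1, -0.0]
width: 0.0003
```

```bash
python3 -m inch '0 0 0 -0.1 0 0 0;0 0 0 -0.1 0 0 0;0 0 0 -0.1 0 0 0'; python3 -m inch '0 0 0 -0.05 0 0 0;0 0 0 -0.05 0 0 0;0 0 0 -0.05 0 0 0'
```

```text
t: 5.75
eef_pos: [0.5492, 0.1173, 0.0638]
ee_rot: [3.141, 0.002, -2.997]
force: [-0.0, 0.5, 0.3]
width: 0.0001
t: 6.12
eef_pos: [0.5492, 0.1173, 0.0634]
ee_rot: [3.141, 0.002, -2.997]
force: [-1.8, -1.6, 2.0]
width: 0.0004
```

```bash
python3 -m inch '0 0 0 -0.03 0 0 0;0 0 0 -0.03 0 0 0;0 0 0 -0.03 0 0 0'
```

```text
t: 6.5
eef_pos: [0.5492, 0.1173, 0.0633]
ee_rot: [3.141, 0.002, -2.997]
force: [-2.5, 0.2, 4.4]
width: 0.0005
```

```bash
python3 -m inch '0 0 0 -0.03 0 0 0;0 0.05 -0.2 -0.03 0 0 0;0 0.1 -0.4 -0.03 0 0 0;0 0.15 -0.6 -0.03 0 0 0;0 0.15 -0.6 -0.03 0 0 0'
```

```text
t: 7.12
eef_pos: [0.5513, 0.1115, 0.0633]
ee_rot: [3.141, 0.003, -2.997]
force: [-0.1, 2.7, 5.0]
width: 0.0004
```

```bash
python3 -m inch '0 0.1 -0.4 -0.03 0 0 0;0 0.2 -0.8 -0.03 0 0 0;0 0.3 -1.2 -0.03 0 0 0;0 0.4 -1.6 -0.03 0 0 0;0 0.5 -2.0 -0.03 0 0 0;0 0.5 -2.0 -0.03 0 0 0'
python3 -c "
from h import *
f=grab_frame('scene')
for c in('scene','side'):
 f=grab_frame(c)
 for r in regions_of(c,'cover_center')[:4]:
  cs=max(cv2.findContours(r['pixels'].astype(np.uint8),0,1)[0],key=len).reshape(-1,2);b=cv2.minAreaRect((onz(f,cs,.063)[:,:2]*1000).astype(np.float32));print(c,r['p'],np.round(b[0]),np.round(b[1]),b[2],cv2.boxPoints(b).round().tolist())
save(f,'s3.png')"
```

```text
t: 7.88
eef_pos: [0.5568, 0.0914, 0.0633]
ee_rot: [3.141, 0.004, -2.997]
force: [0.3, 1.1, 5.1]
width: 0.0008
scene 0.65 [801. 158.] [45. 86.] 46.25926208496094 [[754.0, 171.0], [816.0, 112.0], [848.0, 144.0], [785.0, 204.0]]
scene 0.59 [716. -12.] [95. 52.] 13.615281105041504 [[664.0, 2.0], [677.0, -48.0], [769.0, -26.0], [756.0, 25.0]]
scene 0.58 [551. 133.] [67. 44.] 8.312274932861328 [[515.0, 149.0], [521.0, 106.0], [588.0, 116.0], [582.0, 159.0]]
scene 0.57 [436. -80.] [ 64. 113.] 68.91910552978516 [[371.0, -89.0], [477.0, -130.0], [500.0, -70.0], [394.0, -30.0]]
side 0.77 [639.  46.] [51. 28.] 10.781715393066406 [[611.0, 54.0], [616.0, 27.0], [667.0, 37.0], [661.0, 64.0]]
side 0.69 [555.  84.] [67. 95.] 10.958471298217773 [[513.0, 125.0], [531.0, 31.0], [597.0, 44.0], [579.0, 137.0]]
side 0.62 [388. -24.] [ 64. 119.] 69.17418670654297 [[321.0, -33.0], [432.0, -75.0], [455.0, -16.0], [343.0, 27.0]]
side 0.57 [740. 204.] [48. 86.] 47.733333587646484 [[692.0, 215.0], [755.0, 157.0], [788.0, 192.0], [724.0, 250.0]]
```

```bash
python3 -m inch '0 0.1 -0.4 -0.03 0 0 0;0 0.2 -0.8 -0.03 0 0 0;0 0.3 -1.2 -0.03 0 0 0;0 0.4 -1.6 -0.03 0 0 0;0 0.5 -2.0 -0.03 0 0 0;0 0.6 -2.4 -0.03 0 0 0;0 0.6 -2.4 -0.03 0 0 0'
```

```text
t: 9.0
eef_pos: [0.5633, 0.0672, 0.0633]
ee_rot: [3.141, 0.005, -2.996]
force: [0.5, 1.5, 4.9]
width: 0.0004
```

```bash
python3 -m inch '0 0.1 -0.35 -0.03 0 0 0;0 0.17 -0.65 -0.03 0 0 0;0 0.17 -0.65 -0.03 0 0 0;0 0.17 -0.65 0.2 0 0 0;0 0.17 -0.65 1 0 0 0;0 0 2 6 0 0 0;0 0 8 12 0 0 0;0 0 13 18 0 0 0;0 0 13 23 0 0 0;1 0 13 23 0 0 0;1 0 13 23 0 0 0;1 0 13 23 0 0 0'
python3 - <<'E'
from h import *
for c in('scene','side','wrist'):
 f=grab_frame(c)
 for r in regions_of(c,'cover_center')[:5]:
  cs=max(cv2.findContours(r['pixels'].astype(np.uint8),0,1)[0],key=len).reshape(-1,2);b=cv2.minAreaRect((onz(f,cs,.063)[:,:2]*1000).astype(np.float32));print(c,round(r['p'],2),np.round(b[0]),np.round(b[1]),round(b[2],1),cv2.boxPoints(b).round().tolist())
save(f,'w4.png')
E
```

```text
t: 10.5
eef_pos: [0.5625, 0.1967, 0.2922]
ee_rot: [3.142, 0.003, -2.997]
force: [-1.3, -0.9, 0.0]
width: 0.025
scene 0.98 [436. -79.] [ 68. 123.] 69.4 [[366.0, -89.0], [481.0, -133.0], [505.0, -69.0], [390.0, -26.0]]
scene 0.89 [802. 158.] [44. 85.] 46.6 [[755.0, 171.0], [817.0, 112.0], [848.0, 144.0], [786.0, 203.0]]
scene 0.81 [567.  60.] [ 73. 132.] 7.7 [[522.0, 121.0], [540.0, -10.0], [612.0, -0.0], [594.0, 131.0]]
scene 0.75 [715. -13.] [97. 53.] 14.0 [[661.0, 1.0], [674.0, -50.0], [768.0, -27.0], [755.0, 25.0]]
side 0.92 [387. -23.] [ 65. 114.] 68.1 [[322.0, -32.0], [428.0, -74.0], [452.0, -14.0], [346.0, 28.0]]
side 0.67 [740. 204.] [46. 84.] 47.4 [[694.0, 216.0], [755.0, 159.0], [786.0, 193.0], [725.0, 249.0]]
side 0.66 [658.  41.] [89. 49.] 13.7 [[608.0, 54.0], [620.0, 6.0], [707.0, 27.0], [695.0, 75.0]]
side 0.63 [561.  60.] [ 68. 137.] 8.8 [[517.0, 123.0], [538.0, -13.0], [606.0, -2.0], [585.0, 133.0]]
wrist 0.89 [562.  58.] [ 69. 128.] 8.4 [[519.0, 117.0], [537.0, -10.0], [606.0, 0.0], [587.0, 127.0]]
wrist 0.78 [386. -37.] [42. 17.] 10.4 [[364.0, -33.0], [367.0, -49.0], [408.0, -42.0], [405.0, -25.0]]
wrist 0.65 [749. 138.] [42. 77.] 47.5 [[706.0, 149.0], [763.0, 97.0], [791.0, 128.0], [735.0, 180.0]]
wrist 0.55 [667.   4.] [84. 11.] 7.5 [[625.0, 4.0], [626.0, -7.0], [710.0, 4.0], [708.0, 15.0]]
```

View pics/w4.png

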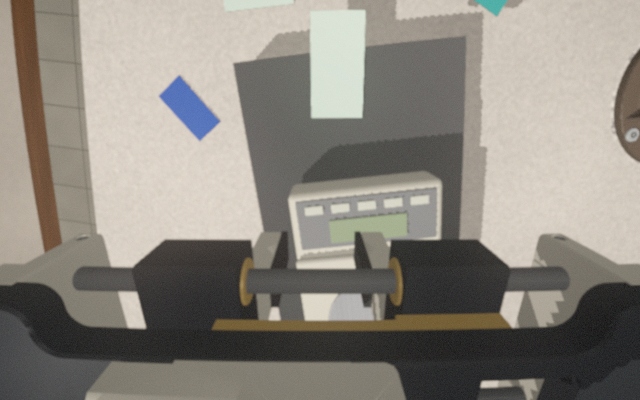

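The wrist view shows the cover at (337,64). Its overhanging end is at row 10 and the stone edge crosses it at about row 51, so roughly 0.38 of the length overhangs. The balance is undisturbed.

```bash
python3 - <<'E'
from h import *
f=grab_frame('wrist')
print(onz(f,[(237,62),(465,38)],.06).round(4)); print(onz(f,[(310,10.5),(365,10.5),(363.5,118),(311,118)],.063).round(4))
E
python3 -m inch '1 0 -6 0 0 0 0;1 0.4 -12 -4 0 0 0;1 0.75 -18.1 -8 0 0 0;1 0.75 -18.1 -12 0 0 0;1 0.75 -18.1 -15 0 0 0;1 0.75 -18.1 -15 0 0 0;1 0.75 -18.1 -15 0 0 0;1 0.75 -18.1 -15 0 0 0' 25
python3 -c "
from h import *
s=telemetry.get_state();print(s['eef_pos'],s['ee_rot'],s['width'])"
```

```text
[[0.6901 0.0722 0.06  ]
 [0.4069 0.0011 0.06  ]]
[[ 0.6047  0.0017  0.063 ]
 [ 0.5384 -0.0082  0.063 ]
 [ 0.5167  0.1178  0.063 ]
 [ 0.5861  0.1281  0.063 ]]
t: 11.85
eef_pos: [0.5718, 0.0166, 0.1446]
ee_rot: [3.141, 0.007, -2.996]
force: [0.1, 0.4, 0.2]
width: 0.0879
[0.57175761 0.01657896 0.14456669] [ 3.14107427  0.00692654 -2.99597846] 0.0878798801569032
```

```bash
python3 -m inch '1 -0.25 -0.1 0 0 0 0;1 -0.25 -0.1 -4 0 0 0;1 -0.25 -0.1 -7 0 0 0;1 -0.25 -0.1 -9 0 0 0;1 -0.25 -0.1 -10 0 0 0;1 -0.25 -0.1 -10 0 0 0;1 -0.25 -0.1 -10 0 0 0' 10
python3 -c "
from h import *
f=grab_frame('side');save(f,'s5.png')
a=cv2.resize(f['pixels'][150:270,220:400,::-1],(390,260));g=grab_frame('scene');b=cv2.resize(g['pixels'][160:260,280:400,::-1],(390,325));w=grab_frame('wrist')['pixels'][:,:,::-1]
o=np.zeros((590,790,3),np.uint8);o[:260,:390]=a;o[:325,395:785]=b;o[330:590,:416]=cv2.resize(w,(416,260));cv2.imwrite('pics/m5.png',o)
print(telemetry.get_state()['force'])"
```

```text
t: 12.72
eef_pos: [0.57, 0.0158, 0.0456]
ee_rot: [3.141, 0.009, -2.996]
force: [-0.6, 0.5, -0.0]
width: 0.0876
[ 0.09280829 -0.36159147 -0.04694315]
```

View pics/m5.png

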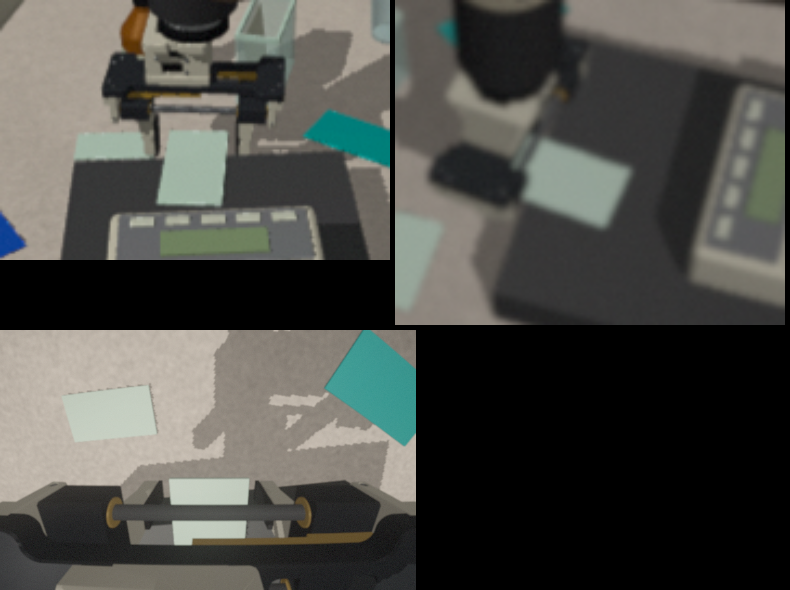

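The side view shows the fingers either side of the overhanging end, at about (150,140) and (238,140) in the mosaic. The wrist view shows the plate roughly centred between the jaws. I close now.

```bash
python3 -m inch '0.6 0 0 0 0 0 0;0.6 0 0 0 0 0 0;0.6 0 0 0 0 0 0;0.6 0 0 0 0 0 0;0.6 0 0 0 0 0 0;0.6 0 0 0 0 0 0' 25
python3 -m inch '0.6 0 0 0.05 0 0 0;0.6 0 0 0.2 0 0 0;0.6 0 0 0.5 0 0 0;0.6 0 0 1 0 0 0;0.6 0 0 1 0 0 0;0.6 0 0 1 0 0 0'
```

```text
t: 13.62
eef_pos: [0.5698, 0.0157, 0.0455]
ee_rot: [3.141, 0.009, -2.996]
force: [0.7, 0.4, 1.2]
width: 0.0672
t: 14.38
eef_pos: [0.5698, 0.0158, 0.0555]
ee_rot: [3.141, 0.009, -2.996]
force: [0.2, 0.5, -1.4]
width: 0.0669
```

```bash
python3 -m inch '0.6 0 0 1 0 0 0;0.6 0 0 2.5 0 0 0;0.6 0 -1 5 0 0 0;0.6 0 -3 9 0 0 0;0.6 0 -5 12 0 0 0;0.6 0 -6 14 0 0 0;0.6 0 -6 14 0 0 0;0.6 0 -6 14 0 0 0;0.6 0 -6 14 0 0 0'
python3 -c "
from h import *
f=grab_frame('side')
a=cv2.resize(f['pixels'][60:260,200:420,::-1],(440,400),interpolation=2);w=grab_frame('wrist');save(w,'w6.png')
o=np.zeros((590,790,3),np.uint8);o[:400,:440]=a;o[360:590,422:790]=cv2.resize(w['pixels'][:,:,::-1],(368,230));cv2.imwrite('pics/m6.png',o)
s=telemetry.get_state();print(s['force'],s['moment'])"
```

```text
t: 15.5
eef_pos: [0.5693, -0.0439, 0.1947]
ee_rot: [3.141, 0.007, -2.996]
force: [0.8, 0.8, -1.4]
width: 0.0672
[-0.20071703 -0.51307003 -1.25815965] [-0.04194026  0.11506916 -0.04212165]
```

View pics/m6.png

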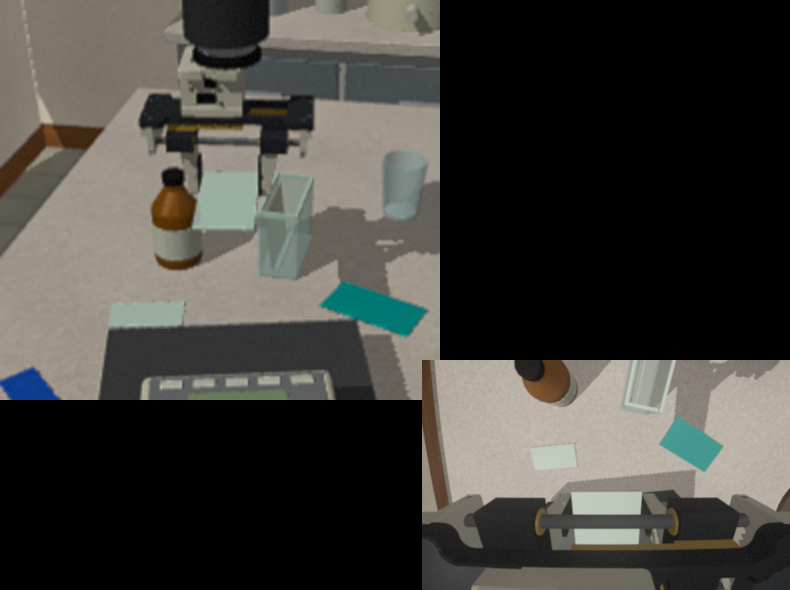

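Run:
```python
from h import *
s=telemetry.get_state();p=np.array(s['eef_pos']);y=s['ee_rot'][2]+np.pi
f=grab_frame('side')
R=[r for r in regions_of('side','cover_center')]
X=np.array([np.cos(y),np.sin(y),0]);Y=np.array([-np.sin(y),np.cos(y),0]);Zz=np.array([0,0,1])
for th in(-10,-5,-2,0,2,5):
    t=np.radians(th);d=np.cos(t)*Y+np.sin(t)*Zz
    o=p+[0,0,.0175]
    c=[o+X*a*.034+d*b for a,b in((-1,-.02),(1,-.02),(1,.108),(-1,.108))]
    q=proj(f,c);print(th,q.round(1).tolist())
    bm=np.zeros((400,640),np.uint8);cv2.fillPoly(bm,[q.round().astype(int)],1)
    print('  iou',[round(float((bm.astype(bool)&r['pixels']).sum()/(bm.astype(bool)|r['pixels']).sum()),3) for r in R])
for r in R: print(r['p'],r['bbox'])
```

```text
-10 [[328.7, 144.2], [300.5, 143.9], [295.0, 179.5], [325.9, 180.0]]
  iou [0.755, 0.0, 0.0, 0.0]
-5 [[328.7, 144.8], [300.6, 144.5], [294.7, 176.1], [325.8, 176.7]]
  iou [0.831, 0.0, 0.0, 0.0]
-2 [[328.7, 145.2], [300.6, 144.8], [294.5, 174.0], [325.7, 174.6]]
  iou [0.901, 0.0, 0.0, 0.0]
0 [[328.7, 145.4], [300.6, 145.1], [294.4, 172.6], [325.7, 173.1]]
  iou [0.876, 0.0, 0.0, 0.0]
2 [[328.7, 145.7], [300.6, 145.4], [294.3, 171.0], [325.7, 171.6]]
  iou [0.837, 0.0, 0.0, 0.0]
5 [[328.7, 146.1], [300.7, 145.8], [294.2, 168.7], [325.7, 169.2]]
  iou [0.767, 0.0, 0.0, 0.0]
0.92 [298.9, 144.1, 329.2, 172.5]
0.88 [361.3, 199.8, 414.5, 227.9]
0.67 [200.8, 242.4, 233.6, 272.2]
0.64 [254.5, 208.4, 290.8, 223.3]
```

```bash
python3 -m inch '0.6 -0.5 -3 1 0 0 -1.5;0.6 -1.5 -7 1 0 0 -3.5;0.6 -2.5 -11 1 0 0 -6;0.6 -3.3 -15 0 0 0 -8.5;0.6 -3.8 -19 -1 0 0 -10.8;0.6 -4.1 -21.4 -3 0 0 -10.8;0.6 -4.1 -21.4 -5 0 0 -10.8;0.6 -4.1 -21.4 -6 0 0 -10.8;0.6 -4.1 -21.4 -6 0 0 -10.8;0.6 -4.1 -21.4 -6 0 0 -10.8;0.6 -4.1 -21.4 -6 0 0 -10.8'
cat > chk.py <<'E'
from h import *
s=telemetry.get_state();p=np.array(s['eef_pos']);y=s['ee_rot'][2]+np.pi;print(p.round(4),np.degrees(y))
X=np.array([np.cos(y),np.sin(y),0]);Y=np.array([-np.sin(y),np.cos(y),0])
import sys
o=np.zeros((590,800,3),np.uint8)
for i,(c,(r0,r1,c0,c1)) in enumerate({'scene':(125,205,215,315),'side':(130,210,300,400)}.items()):
    f=grab_frame(c);a=f['pixels'][r0:r1,c0:c1,::-1];k=4
    a=cv2.resize(a,None,fx=5,fy=5,interpolation=cv2.INTER_CUBIC) if 0 else cv2.resize(a,None,fx=4,fy=4,interpolation=cv2.INTER_CUBIC)
    P=[p+[0,0,.0175]+X*u*.034+Y*v for u,v in((-1,-.02),(1,-.02),(1,.108),(-1,.108))]
    t=np.radians(-2.4);x=np.array([np.cos(t),np.sin(t),0]);yy=np.array([-x[1],x[0],0])
    Q=[np.array([.530,-.213,.105])+x*u*.028+yy*v*.06 for u,v in((-1,-1),(1,-1),(1,1),(-1,1))]
    a=np.ascontiguousarray(a);b=a.copy()
    for Z,col in((P,(0,0,255)),(Q,(0,255,255))):
        q=(((proj(f,Z)-[c0,r0]+.5)*4-.5)*16).round().astype(int);cv2.polylines(b,[q],True,col,1,cv2.LINE_AA,4)
    o[:320,i*400:i*400+400]=b if len(sys.argv)<3 else a
    if len(sys.argv)>2: pass
cv2.imwrite('pics/'+sys.argv[1],o[:320])
E
python3 chk.py m7.png
```

```text
t: 17.08
eef_pos: [0.5293, -0.2578, 0.1359]
ee_rot: [3.141, 0.009, 3.1]
force: [0.6, -0.3, -0.2]
width: 0.067
[ 0.5293 -0.2578  0.1359] 357.6062844559945
```

View pics/m7.png

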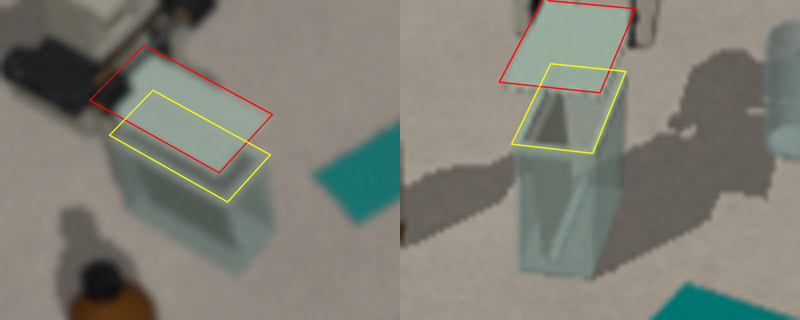

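The overlay matches the held plate well in both views, and the tank estimate is within about 1 px. I'll refine the tank position on the unobstructed first pictures.

Run:
```python
from h import *
o=np.zeros((480,800,3),np.uint8)
for i,(c,(r0,c0)) in enumerate({'scene':(142,237),'side':(143,322)}.items()):
    f=grab_frame(c);a=cv2.imread(f'pics/{c}0.png')[r0:r0+48,c0:c0+50]
    a=cv2.resize(a,(400,384),interpolation=cv2.INTER_CUBIC)
    t=np.radians(-2.4);x=np.array([np.cos(t),np.sin(t),0]);yy=np.array([-x[1],x[0],0])
    Q=[np.array([.530,-.213,.105])+x*u*.028+yy*v*.06 for u,v in((-1,-1),(1,-1),(1,1),(-1,1))]
    q=((proj(f,Q)-[c0,r0]+.5)*8-.5);print(q.round())
    for P in q: cv2.drawMarker(a,tuple(P.round().astype(int).tolist()),(0,0,255),cv2.MARKER_CROSS,14,1)
    o[:384,i*400:i*400+400]=a
cv2.imwrite('pics/m8.png',o[:384])
```

```text
[[130.  44.]
 [ 43. 134.]
 [279. 268.]
 [364. 173.]]
[[275.  38.]
 [125.  23.]
 [ 47. 184.]
 [209. 202.]]
```

View pics/m8.png

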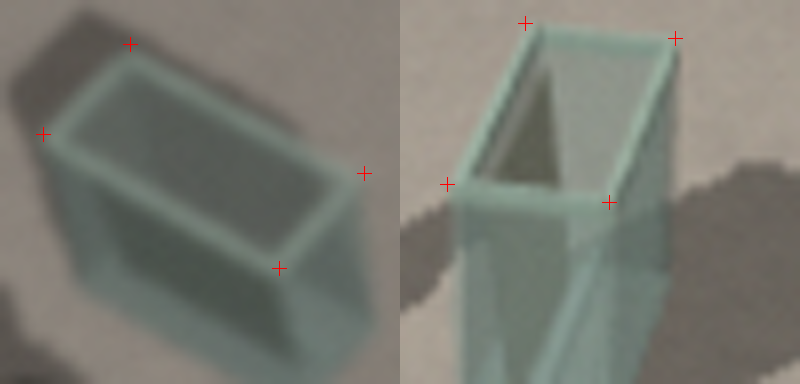

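Run:
```python
from h import *
from scipy.optimize import least_squares
O={'scene':[(130,50),(43,138),(281,272),(358,178)],'side':[(280,43),(133,25),(52,189),(215,207)]}
of={'scene':(237,142),'side':(322,143)};F={c:grab_frame(c) for c in O}
s=telemetry.get_state();print(s['eef_pos'],np.degrees(s['ee_rot'][2])+180)
def res(v,cs):
    t=v[2];x=np.array([np.cos(t),np.sin(t),0]);yy=np.array([-x[1],x[0],0])
    Q=[np.array([v[0],v[1],.105])+x*u*.028+yy*w*.06 for u,w in((-1,-1),(1,-1),(1,1),(-1,1))]
    return np.concatenate([(proj(F[c],Q)-((np.array(O[c])+.5)/8-.5+of[c])).ravel() for c in cs])
for cs in(['scene'],['side'],['scene','side']):
    r=least_squares(res,[.53,-.213,0],args=(cs,),x_scale=[.01,.01,.1]);print(cs,r.x[:2].round(4),np.degrees(r.x[2]).round(2),abs(r.fun).mean())
```

```text
[ 0.52871469 -0.25795314  0.13519498] 357.5736173958893
['scene'] [ 0.5321 -0.2119] -2.37 0.21132578828795445
['side'] [ 0.5274 -0.2105] -2.61 0.11958028070334592
['scene', 'side'] [ 0.5293 -0.2122] -2.46 0.4998272153041263
```

```bash
python3 -m inch '0.6 -0.16 0.1 0 0 0 0;0.6 -0.16 0.1 -1.5 0 0 0;0.6 -0.16 0.1 -3 0 0 0;0.6 -0.16 0.1 -3.7 0 0 0;0.6 -0.16 0.1 -3.7 0 0 0;0.6 -0.16 0.1 -3.7 0 0 0;0.6 -0.16 0.1 -3.7 0 0 0'
python3 chk.py m9.png
```

```text
t: 18.25
eef_pos: [0.5274, -0.257, 0.0986]
ee_rot: [3.141, 0.009, 3.099]
force: [-0.1, 0.2, -1.4]
width: 0.067
[ 0.5274 -0.257   0.0986] 357.5792837100877
```

View pics/m9.png

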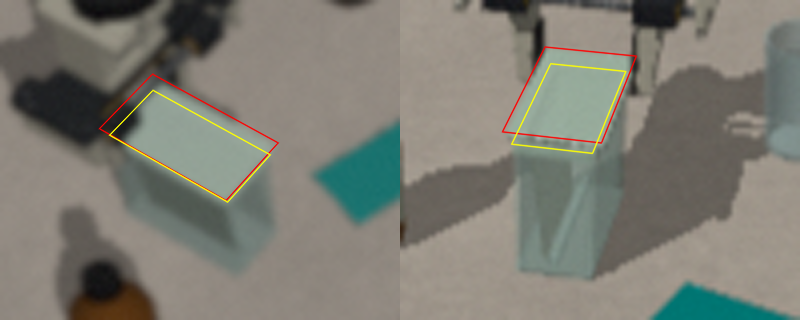

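The plate is over the tank and square to it, with the far end perhaps 2 mm lower. I lower it in small steps.

```bash
python3 -m inch '0.6 0 0 -0.2 0 0 0;0.6 0 0 -0.4 0 0 0;0.6 0 0 -0.4 0 0 0;0.6 0 0 -0.4 0 0 0'; python3 -m inch '0.6 0 0 -0.1 0 0 0;0.6 0 0 -0.2 0 0 0;0.6 0 0 -0.2 0 0 0;0.6 0 0 -0.2 0 0 0'
```

```text
t: 18.85
eef_pos: [0.5274, -0.257, 0.0945]
ee_rot: [3.141, 0.009, 3.099]
force: [0.3, -0.1, -1.0]
width: 0.0673
t: 19.35
eef_pos: [0.5273, -0.257, 0.0925]
ee_rot: [3.141, 0.009, 3.099]
force: [-0.6, -0.1, -0.2]
width: 0.0671
```

```bash
python3 -m inch '0.6 0 0 -0.1 0 0 0;0.6 0 0 -0.1 0 0 0;0.6 0 0 -0.1 0 0 0'; python3 -m inch '0.6 0 0 -0.1 0 0 0;0.6 0 0 -0.1 0 0 0;0.6 0 0 -0.1 0 0 0'
```

```text
t: 19.73
eef_pos: [0.5273, -0.257, 0.0916]
ee_rot: [3.141, 0.009, 3.099]
force: [0.1, -0.5, -0.5]
width: 0.0673
t: 20.1
eef_pos: [0.5274, -0.2571, 0.0906]
ee_rot: [3.141, 0.009, 3.099]
force: [0.6, -0.0, -0.3]
width: 0.067
```

```bash
python3 -m inch '0.6 0 0 -0.07 0 0 0;0.6 0 0 -0.07 0 0 0;0.6 0 0 -0.07 0 0 0'; python3 -c "
from h import *
F=[]
for i in range(4): grab_frame('side');s=telemetry.get_state();F.append(np.r_[s['force'],s['moment']])
print(np.mean(F,0).round(2))"
```

```text
t: 20.48
eef_pos: [0.5275, -0.2571, 0.0906]
ee_rot: [3.141, 0.009, 3.1]
force: [-1.4, 0.7, 6.5]
width: 0.0673
[-1.44  1.11  5.41  0.49  0.82 -0.01]
```

```bash
python3 -m inch '0.6 0 0 -0.01 0 0 0;0.6 0 0 -0.01 0 0 0;0.8 0 0 -0.01 0 0 0;0.9 0 0 -0.01 0 0 0;1 0 0 -0.01 0 0 0;1 0 0 -0.01 0 0 0;1 0 0 -0.01 0 0 0;1 0 0 -0.01 0 0 0' 10
python3 -m inch '1 0 0 1 0 0 0;1 0 0 3 0 0 0;1 0 0 6 0 0 0;1 0 0 11 0 0 0;1 0 0 16 0 0 0;1 0 5 20 0 0 0;1 0 10 22 0 0 0;1 0 12 22 0 0 0;1 0 12 22 0 0 0'
python3 - <<'E'
from h import *
o=np.zeros((590,800,3),np.uint8)
t=np.radians(-2.46);x=np.array([np.cos(t),np.sin(t),0]);yy=np.array([-x[1],x[0],0])
for i,(c,(r0,c0)) in enumerate({'scene':(130,225),'side':(135,310)}.items()):
    f=grab_frame(c)
    for r in regions_of(c,'cover_center')[:5]:
        cs=max(cv2.findContours(r['pixels'].astype(np.uint8),0,1)[0],key=len).reshape(-1,2);b=cv2.minAreaRect((onz(f,cs,.108)[:,:2]*1000).astype(np.float32));print(c,round(r['p'],2),np.round(b[0],1),np.round(b[1]),round(b[2],1))
    a=cv2.resize(f['pixels'][r0:r0+70,c0:c0+80,::-1],(400,350),interpolation=cv2.INTER_CUBIC)
    Q=[np.array([.529,-.2125,.108])+x*u*.034+yy*w*.064 for u,w in((-1,-1),(1,-1),(1,1),(-1,1))]
    for P in (proj(f,Q)-[c0,r0]+.5)*5-.5: cv2.drawMarker(a,tuple(P.round().astype(int).tolist()),(0,0,255),0,8,1)
    o[:350,i*400:i*400+400]=a
f=grab_frame('wrist');o[355:590,:376]=cv2.resize(f['pixels'][:,:,::-1],(376,235))
r=f['pixels'][60:260,220:440,::-1];o[355:590,400:658]=cv2.resize(r,(258,235))
for r in regions_of('wrist','cover_center')[:4]:
    cs=max(cv2.findContours(r['pixels'].astype(np.uint8),0,1)[0],key=len).reshape(-1,2);b=cv2.minAreaRect((onz(f,cs,.108)[:,:2]*1000).astype(np.float32));print('w',round(r['p'],2),np.round(b[0],1),np.round(b[1]),round(b[2],1))
cv2.imwrite('pics/m10.png',o)
E
```

```text
t: 21.68
eef_pos: [0.5275, -0.2571, 0.0904]
ee_rot: [3.141, 0.009, 3.1]
force: [0.6, -0.1, 0.2]
width: 0.0873
t: 22.8
eef_pos: [0.5275, -0.1358, 0.3118]
ee_rot: [3.141, 0.011, 3.102]
force: [0.4, 0.0, -0.5]
width: 0.0876
scene 0.97 [ 534.1 -210.4] [128.  68.] 88.1
scene 0.77 [464.2 -60. ] [ 60. 115.] 68.1
scene 0.76 [816.3 168.5] [44. 83.] 46.6
scene 0.71 [733.7   4.4] [91. 48.] 13.2
side 0.81 [636.7  98.3] [84. 49.] 15.5
side 0.81 [712.2 249.6] [44. 78.] 48.7
side 0.74 [384.7  37.8] [ 63. 109.] 69.1
side 0.67 [ 527.4 -211.9] [140.  70.] 86.8
side 0.65 [476.6 319.8] [202. 299.] 14.0
w 0.97 [ 527.8 -213.2] [127.  70.] 87.5
w 0.94 [649.9 -78.9] [76. 40.] 12.6
w 0.67 [ 421.1 -132.9] [51. 98.] 69.1
```

View pics/m10.png

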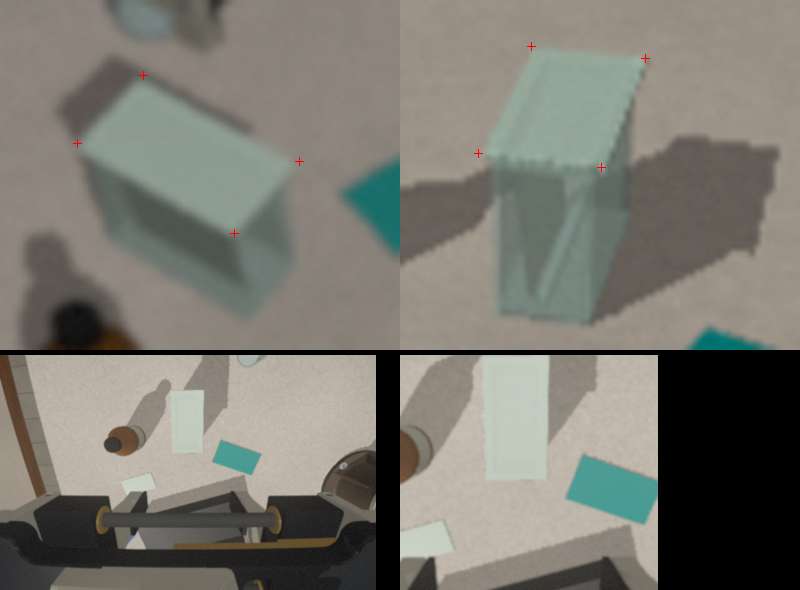

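```bash
python3 -c "
from h import *
s=telemetry.get_state();print(s['t'],s['force']);print(arm.job_done())"
```

```text
23.1 [-6.57664027e-01  1.70060121e-04  9.54222118e-02]
the job is handed in; nothing more can be done
None
```

The cover plate lies on the tank rim with the mouth covered. I handed the job in at 23.1 s of the 67 s limit.

- **Slide:** I drew the plate out under about 5 N until it overhung the stone by about 0.35–0.38 of its length.
- **Grip and lift:** I gripped the overhanging end by its two long edges at 25 N and lifted. It sagged by about 2° at most.
- **Placing:** I lowered it in small steps. The near end met the rim at about 5–6 N, the contact was eased, and then I let go.

**Last checks:** In all three cameras the plate centre is within about 2.5 mm of the tank centre, and the yaw agrees to about 1°. The views disagree by about 2 mm in x and y, with the scene camera showing the plate 2 mm and 1.5 mm off and the wrist camera 0 and 1.5 mm off. That is within calibration error, and well under the 8–10 mm the plate extends beyond the mouth opening.

The tank stands where it was in the last pictures, and the bottle showed no sign of being disturbed. The balance and beaker are not fully in those last views, but nothing touched them. The gripper was clear of everything at hand-in, with the wrist force near zero.

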